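Stack the empty parts tote, turned end for end, on the filled one

TASK

Stack the long empty parts tote on the long tote that holds the relays and the battery. Set it on with its scooped end over the other's closed end, squarely over it, so that its ribs stand on the rim and it stays up instead of nesting down onto the parts; leave the filled tote where it stands, and do not disturb the short tote.

Things in the scene. Friction and masses are not known exactly. Their poses are not given: they have to be found in the camera images.
- empty_tote: long empty grey tote (sizes in mm), 124 long (x) x 61 wide (y) x 64 high, about 0.15 kg; origin: centre of underside, z up. A flat rim band (z 42 to 64) runs round it: grip it across the 61 width at mid-length. +x end scooped (34 wide gap in the band, paper card below), -x end closed. Two ribs, feet at z 8, on each long side at x = +40 and -18. Its base (z 0 to 8) tapers from 103 x 40 to 92 x 30
- empty_tote_scoop (a point): middle of the empty tote's scooped end, level with its rim: (62, 0, 64) in its frame. Turned 180 degrees to the tote below, the ribs stand on that rim: origin 56 above the lower one's, base 8 deep in the mouth with 2.5 play each way. Set the same way round, the ribs drop into channels in the rim and it nests, only 34 up
- filled_tote: tote of the same shape, size and axes as the empty one (+x end scooped, -x end closed, rim at z 64, mouth 108 x 45), standing loose on the desk with two blue relays and a battery in it, all lower than 20; origin: centre of its underside. About 0.45 kg
- short_tote: bystander: short empty tote of the same make, 80 long (x) x 61 wide (y) x 64 high, one rib on each side, +x end scooped; origin: centre of its underside. To be left alone

How it is judged (in metres and radians):
At the end, for the whole second after the job is handed in: The empty tote stands at rest and upright (within 5 degrees) on the filled tote, turned end for end to it (within 10 degrees), centred within 12 mm, its ribs on the rim (origin 51 to 61 mm above the filled tote's), and the filled tote stands upright on the desk (horizontal distance between empty_tote and filled_tote below 0.012 m and x of empty_tote_scoop in the frame of filled_tote below -0.045 m and angle between the x axis of empty_tote and the x axis of filled_tote, either way round below 0.17 rad and z of empty_tote in the frame of filled_tote between 0.051 and 0.061 m and angle between each of empty_tote, filled_tote's own z axis and vertical below 0.09 rad and height (world z) of filled_tote below 0.01 m and linear speed of empty_tote below 0.02 m/s); the robot touches nothing.
It fails at once if the filled tote is shifted more than 40 mm from where it stood (distance of filled_tote from where it was at the start of the episode above 0.04 m).
It fails at once if the short tote is moved more than 20 mm (distance of short_tote from where it was at the start of the episode above 0.02 m).
It also fails if it takes over 40 s, if anything falls off the work surface, if the arm or the gripper's body presses on something with over 40 N, if the wrist force passes 120 N, or if a joint passes its speed limit or range.

ROBOT

A 7-joint arm with a two-finger parallel gripper is mounted at the origin on a cart in front of the work surface, level with it; the furniture and walls round the work are solid. World frame = base frame: x ahead of the robot, y to its left, z up, the work surface at z = 0. Lengths are in mm, angles in rad, forces in N, time in s.
With the tool pointing down it reaches from about 400 to 875 mm from the base axis. Payload 6.5 kg.
Tool frame: the origin (TCP) lies on the front face of the gripper's body, between the roots of the fingers; the fingertips stand 73 mm ahead of it and the grasp point (between the pads) lies 54 mm ahead of it; z points along the fingers, y is the line along which they close (so a half turn about z gives the same grasp; the last joint's range is limited). The gripper opens to 85 mm and grips with 20 to 120 N. Pads are 22 mm wide; open, the fingers measure 114 mm over their backs; the gripper's body (76 mm by 85 mm) begins 54 mm behind the grasp point. The pads swing forward as they close: fully open they stand 13 mm farther back than shut.
Start: joints at [1.151, 0.536, -0.004, 1.538, 0.003, 1.067, -0.071], TCP at [225.2, -609.734, 303.89] pointing down, gripper open.
Joint ranges: [-2.7, 2.7], [-0.37, 2.16], [-1.27, 1.26], [0.24, 2.4], [-1.31, 4.45], [0.19, 1.91], [-2.76, 2.76]. Speed limits (rad/s): [2.39, 2.39, 3.14, 3.14, 3.14, 3.14, 3.14].

INTERFACE

Orientations are given as a rotation vector (axis times angle).
In Python, from plant import monitor, viewer, workorder gives the robot as it stands. The module is installed in compiled form; this text tells all that it offers.
- The arm moves only by the tool apply_moves, never from a script. Its argument "plan" is a list that holds one entry, the list of rows, each a list of 5 numbers: the closure in counts, from 0 (fully open) to 255 (shut), then the shift along the tool's x, y, z in m, then the turn about the tool's z in degrees. In form: [[[claw, dx, dy, dz, twist], ...]]. A call has 1 to 20 rows; each row is the pose to reach, as a shift and turn from the pose commanded when the call began, along the tool's axes at that moment; what a row does not reach only later rows make up. A row lasts 1/12 s, in which the tool goes at most 41.7 mm and 7.16 degrees, less where a joint would pass 70% of its speed; a pose out of reach is approached as far as the arm can. A call with a gripper value outside its range is refused whole. The fingers move at their own pace and stop on an object; "force" is the grip in N (left out, the last holds). Time passes only in rows, so rows that repeat a pose let the fingers close. It gives the time, the measured TCP pose, the force, the opening and the grip force at its end, in the units of the state.
- monitor.state(): the state, without advancing time (a new reading comes with each control period).
- viewer.read_camera(name): name is "scene" or "top"; returns a dict with "pixels" (480x640x3 uint8, red, green, blue), "fx", "fy", "cx", "cy" (pixels), "dist_coeffs" ([k1, k2, p1, p2, k3] as OpenCV has them; the pictures are not rectified), "origin" and "rotation" of the camera in the world. Camera axes: x right, y down, z forward; pixel columns grow to the right and rows downward; lengths in mm; the calibration is good to about 2 mm. A picture is of the moment at which its call begins. There is no depth.
- workorder.sign_off(): hands the job in; it is judged then, once.
The state is a dict: "t": time; "joint_positions": joint angles; "joint_velocities": joint speeds; "tau": joint torques, N m; "ee_pos": TCP position; "tcp_rot": TCP orientation; "force": force on the tool from outside, world axes, zero at the start; "wrist_torque": the same for the moment, N m; "opening": finger opening in mm; "finger_force": force on a finger pad.
Only numpy, scipy, OpenCV 4.12 (cv2) and the standard library are available. Lean on these libraries where they do the work, as an engineer would, in place of code of your own. Each camera call takes 0.05 s, during which the arm holds its last target. There are 200 camera calls.

## Working session

There is one attempt and no reset: what is moved stays moved. The work goes in short steps, Python scripts to look and compute and a tool call to move; the robot and the scene stay as the last step left them, time stands still between calls to the robot, and variables do not carry over. Pictures are saved under pics/ and viewed, at most 10 in all, crops included, and the job is handed in when it is done.

Besides the shell and the picture viewer there is one more tool, called as a command line: name --argument value ..., lists and objects as JSON in quotes. apply_moves: Moves the arm, as the interface text tells. Its arguments: {"type":"object","properties":{"plan":{"type":"array"},"force":{"type":"number"}},"required":["plan"]}

```bash
mkdir -p pics; cat > h.py <<'E'
import numpy as np, cv2
from plant import monitor, viewer, workorder
def cam(n, save=None):
    c=viewer.read_camera(n)
    if save: cv2.imwrite(f'pics/{save}.png', c['pixels'][:,:,::-1])
    c['K']=np.array([[c['fx'],0,c['cx']],[0,c['fy'],c['cy']],[0,0,1.]]); c['R']=np.array(c['rotation']).reshape(3,3); c['o']=np.array(c['origin']); c['d']=np.array(c['dist_coeffs'],float)
    return c
def ray(c,uv):
    p=cv2.undistortPoints(np.array(uv,float).reshape(-1,1,2),c['K'],c['d']).reshape(-1,2)
    return (c['R']@np.c_[p,np.ones(len(p))].T).T
def plane(c,uv,z):
    r=ray(c,uv); return c['o']+r*((z-c['o'][2])/r[:,2])[:,None]
def proj(c,P):
    P=np.array(P,float).reshape(-1,3); R=c['R'].T
    return cv2.projectPoints(P,cv2.Rodrigues(R)[0],-R@c['o'],c['K'],c['d'])[0].reshape(-1,2)
def tri(c1,u1,c2,u2):
    out=[]
    for a,b in zip(ray(c1,u1),ray(c2,u2)):
        A=np.c_[a,-b]; s=np.linalg.lstsq(A,c2['o']-c1['o'],rcond=None)[0]
        p,q=c1['o']+a*s[0],c2['o']+b*s[1]; out.append([*((p+q)/2),np.linalg.norm(p-q)])
    return np.array(out)
E
python3 - <<'E'
from h import *
for n in('scene','top'):
    c=cam(n,n+'0'); print(n,c['o'],c['R'].round(3).tolist(),c['fx'],c['cx'],c['cy'],c['d'])
print(monitor.state())
E
```

```text
Traceback (most recent call last):
  File "h.py", line 6, in cam
    c['K']=np.array([[c['fx'],0,c['cx']],[0,c['fy'],c['cy']],[0,0,1.]]); c['R']=np.array(c['rotation']).reshape(3,3); c['o']=np.array(c['origin']); c['d']=np.array(c['dist_coeffs'],float)
                                                                                ~~~~~~~~~~~~~~~~~~~~~~~~~~~~~~~^^^^^
ValueError: cannot reshape array of size 3 into shape (3,3)
```

View pics/scene0.png

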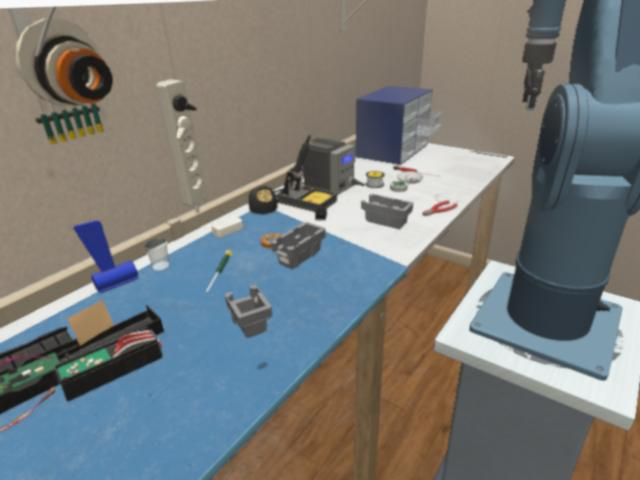

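The scene view shows three totes: a short one at about (248,310), a long one at (300,245), and another at (387,210) on the white part. The rotation is given as a rotation vector, so I'll fix the helper.

```bash
sed -i "s/np.array(c\['rotation'\]).reshape(3,3)/cv2.Rodrigues(np.array(c['rotation'],float))[0]/" h.py
python3 - <<'E'
from h import *
for n in('scene','top'):
    c=cam(n,n+'0'); print(n,c['o'],c['R'].round(3).tolist(),c['fx'],c['cx'],c['cy'],c['d'])
s=cv2.imread('pics/scene0.png'); 
cv2.imwrite('pics/sc_crop.png',cv2.resize(s[170:350,215:425],None,fx=3.3,fy=3.3,interpolation=cv2.INTER_CUBIC))
print(monitor.state())
E
```

```text
scene [-52.04348913 769.45929955 545.12526284] [[-0.819, -0.264, 0.51], [-0.573, 0.415, -0.706], [-0.025, -0.871, -0.491]] 450.5168220790276 322.09369683478786 242.97762888809171 [0.02205167 0.         0.         0.         0.        ]
top [ 270.90872987   71.81895447 1062.15933543] [[0.017, -0.985, 0.174], [-1.0, -0.021, -0.022], [0.025, -0.173, -0.985]] 535.1300286671935 324.2919266511523 240.3766980754006 [-0.02544143  0.          0.          0.          0.        ]
{'t': 0.15, 'joint_positions': array([ 1.15082526,  0.5370317 , -0.00438553,  1.53863505,  0.00261234,
        1.0673107 , -0.07119499]), 'joint_velocities': array([-0.00065351, -0.00056587,  0.00074878, -0.00410787, -0.00212548,
        0.00182504, -0.00037438]), 'tau': array([ 1.74595141e-03, -5.83781075e+01,  1.05001409e+00, -2.59352481e+01,
        1.25100464e-02,  6.45722175e-03, -1.39313489e-06]), 'ee_pos': array([ 225.01702666, -609.3945673 ,  303.19349063]), 'tcp_rot': array([-3.09125688e+00, -5.52632318e-01,  5.96971026e-04]), 'force': array([-0.78607269, -0.42014857, -0.2102463 ]), 'wrist_torque': array([0.00062908, 0.02140005, 0.03671606]), 'finger_force': 0.0, 'opening': 84.97643374094328}
```

View pics/top0.png

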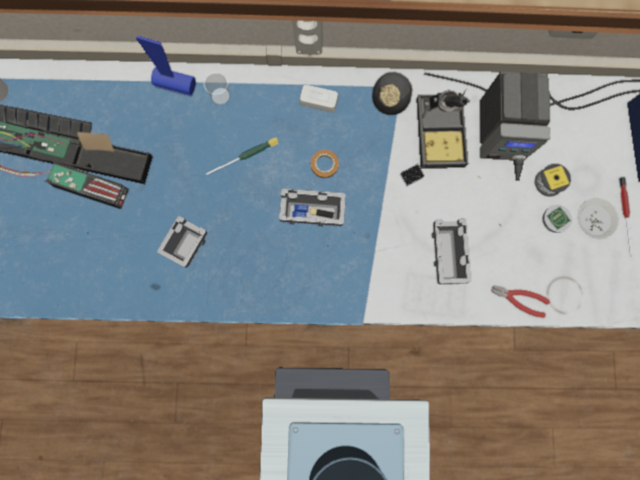

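View pics/sc_crop.png

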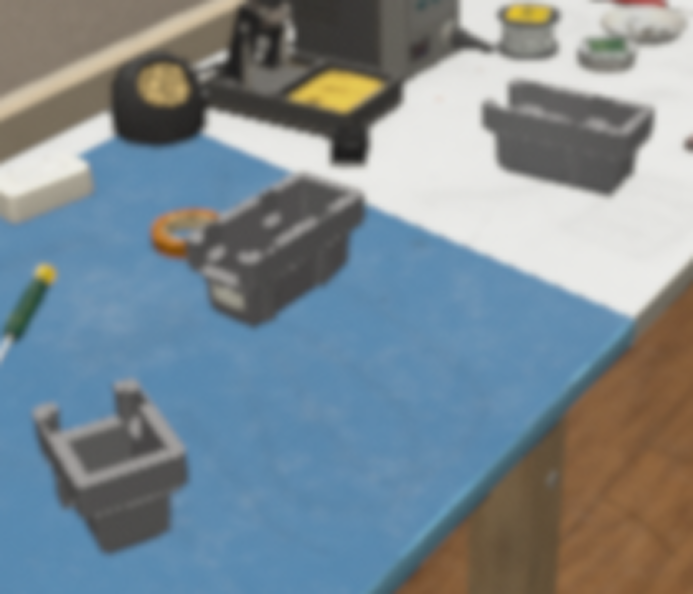

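Top view: the filled tote is at (312,207), the empty long tote at (451,251), and the short tote at (183,242). I'll take a closer crop of the top view to see which ends are scooped.

```bash
python3 - <<'E'
from h import *
s=cv2.imread('pics/top0.png')
a=cv2.resize(s[180:235,270:355],(600,388),interpolation=cv2.INTER_CUBIC)
a=np.vstack([a,np.zeros((212,600,3),np.uint8)])
b=cv2.resize(s[210:295,425:480],None,fx=7.06,fy=7.06,interpolation=cv2.INTER_CUBIC)
print(a.shape,b.shape)
b=cv2.rotate(b,cv2.ROTATE_90_CLOCKWISE) if 0 else b
o=np.zeros((600,988,3),np.uint8); o[:,:600]=a; o[:,600:]=b[:600,:388]
cv2.imwrite('pics/tc.png',cv2.resize(o,None,fx=.8,fy=.8))
E
```

```text
(600, 600, 3) (600, 388, 3)
```

View pics/tc.png

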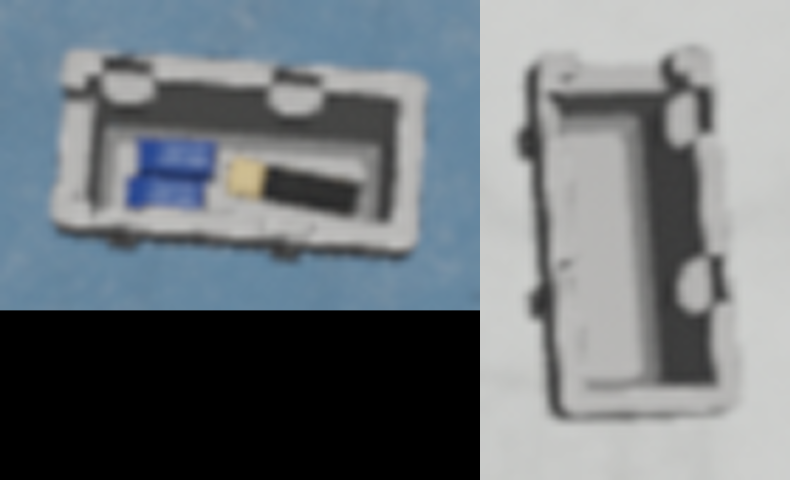

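The channels sit at about −39 and +18 mm from centre, toward image left on the filled tote. So the filled tote's scoop (+x) points to image left, which is world +y, and the card in the scene view agrees. The empty tote's scoop points image up, which is world +x. Next I'll measure both rims.

```bash
python3 - <<'E'
from h import *
t=cam('top');s=cam('scene')
def roi(c,x0,y0,x1,y1,f):
    im=c['pixels'][y0:y1,x0:x1]; hsv=cv2.cvtColor(im,cv2.COLOR_RGB2HSV)
    m=f(hsv).astype(np.uint8); n,l,st,_=cv2.connectedComponentsWithStats(m); k=1+np.argmax(st[1:,4])
    P=np.argwhere(l==k)[:,::-1]+[x0,y0]; return P.astype(np.float32)
P=roi(t,270,180,355,235,lambda h:(h[...,1]<60)&(h[...,2]>125))
r=cv2.minAreaRect(P);print('filled px',r)
for z in(60,64,68):
    q=plane(t,cv2.boxPoints(r),z); r2=cv2.minAreaRect(plane(t,P,z)[:,:2].astype(np.float32)); print(z,r2)
# empty: brightness profiles
g=cv2.cvtColor(t['pixels'],cv2.COLOR_RGB2GRAY)
print(g[252,430:475]);print(g[230,430:475]);print(g[212:230:1,450],g[270:290,452])
# scene masks: dark tote on white
P=roi(s,355,185,420,232,lambda h:(h[...,2]<135))
hull=cv2.convexHull(P).reshape(-1,2);print('E scene',cv2.approxPolyDP(hull,1.5,True).reshape(-1,2).tolist())
P=roi(s,268,215,332,275,lambda h:(h[...,1]<70)&(h[...,2]<160))
hull=cv2.convexHull(P).reshape(-1,2);print('F scene',cv2.approxPolyDP(hull,1.5,True).reshape(-1,2).tolist())
im=s['pixels'][185:235,265:425]
a=cv2.resize(s['pixels'][190:232,355:420],(780,504),interpolation=cv2.INTER_CUBIC)
cv2.imwrite('pics/e_scene.png',a[:,:,::-1])
E
```

```text
filled px ((311.910888671875, 205.475341796875), (66.2613525390625, 31.75249671936035), 4.159641742706299)
60 ((515.432373046875, 74.58128356933594), (127.2333984375, 62.744808197021484), 86.99595642089844)
64 ((514.4564208984375, 74.57026672363281), (126.72557067871094, 62.49436950683594), 86.99596405029297)
68 ((513.48046875, 74.55923461914062), (126.21772003173828, 62.24394226074219), 86.99596405029297)
[200 199 198 191 161  98  78 140 180 183 182 182 182 181 182 181 182 181
 182 181 179 166 140 124 107  77  63  61  60  62  60  62  59  63  99 151
 177 179 180 190 199 202 202 202 202]
[205 203 183 121  81 129 166 170 156 112  92  97 101 101 101 101 102 102
 105 108 108 104  92  75  65  61  59  88 143 174 178 176 158 114  64  83
 153 193 205 205 205 204 204 204 204]
[203 203 203 204 204 205 205 205 202 189 179 178 177 161 105  68  69  81] [173 176 176 178 180 177 162 140 153 184 186 182 165 131 163 193 198 198
 199 199]
E scene [[406.0, 221.0], [397.0, 228.0], [369.0, 221.0], [366.0, 218.0], [362.0, 202.0], [370.0, 196.0], [376.0, 195.0], [406.0, 202.0], [412.0, 205.0]]
F scene [[325.0, 231.0], [318.0, 250.0], [294.0, 267.0], [280.0, 263.0], [268.0, 248.0], [268.0, 233.0], [305.0, 223.0], [320.0, 227.0]]
```

```bash
cat > m.py <<'E'
from h import *
t=cam('top');s=cam('scene')
g=cv2.GaussianBlur(cv2.cvtColor(t['pixels'],cv2.COLOR_RGB2GRAY),(3,3),0).astype(float)
def cross(p,lv):  # first upward crossing position along p
    i=np.where((p[:-1]<lv)&(p[1:]>=lv))[0]
    return [k+(lv-p[k])/(p[k+1]-p[k]) for k in i]
L=[];R=[];B=[];T=[]
for v in list(range(238,248))+list(range(254,274)):
    x=cross(g[v,428:448],130); L.append([428+x[0],v]) if x else 0
    x=cross(g[v,460:482],192); R.append([460+x[-1],v]) if x else 0
for u in range(444,466):
    x=cross(g[295:272:-1,u],160); B.append([u,295-x[-1]]) if x else 0   # from below, up into rim
for u in list(range(436,441))+list(range(464,468)):
    x=cross(g[230:210:-1,u],192); T.append([u,230-x[-1]]) if x else 0
def line(P):
    W=plane(t,P,64)[:,:2]; 
    l=cv2.fitLine(W.astype(np.float32),cv2.DIST_HUBER,0,.1,.1).ravel(); return l
for n,P in zip('LRBT',(L,R,B,T)):
    l=line(P); W=plane(t,P,64); print(n,len(P),l.round(3),np.degrees(np.arctan2(l[1],l[0])).round(1), W[:,:2].mean(0).round(1), np.std(np.array(P),axis=0).round(2))
E
python3 m.py
```

```text
L 30 [ 9.99000e-01  5.40000e-02  4.28492e+02 -1.64335e+02] 3.1 [ 420.4 -164.8] [ 0.87 11.09]
R 30 [ 9.99000e-01  5.30000e-02  4.29732e+02 -2.26092e+02] 3.0 [ 421.6 -226.4] [ 0.93 11.09]
B 16 [   0.461    0.888  378.03  -190.211] 62.6 [ 377.6 -191.1] [4.61 2.87]
T 9 [ 5.70000e-02  9.98000e-01  4.93295e+02 -1.77690e+02] 86.7 [ 492.6 -191.5] [13.73  2.16]
```

View pics/e_scene.png

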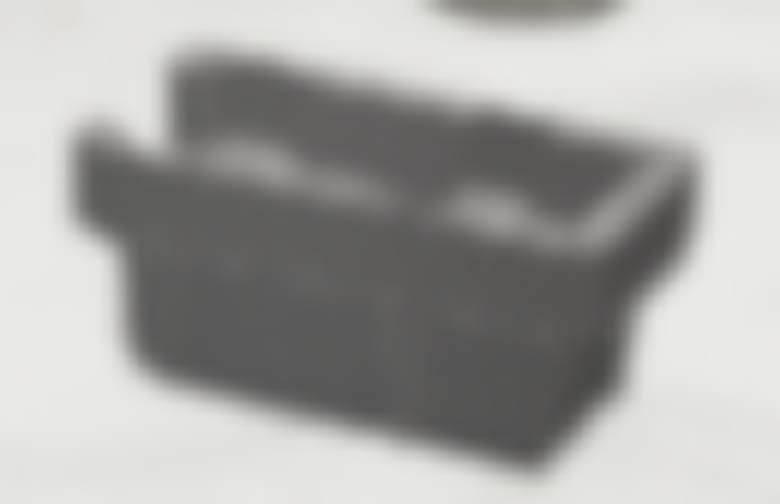

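The scene crop shows the empty tote's rim corners: closed end at (412.9,202.9) and (405,210.8), scooped end at (370,194.6) and (362.5,200.4). I'll triangulate these as a height check.

```bash
cat >> m.py <<'E'
print('---')
b=[]
for u in range(443,468):
    p=g[276:296,u]; k=np.where(p<p[:14].max()-0)[0]
    d=np.argmin(p[2:14])+2
    # last falling crossing of 165 before the dark minimum
    f=[i+(p[i]-165)/(p[i]-p[i+1]) for i in range(d) if p[i]>=165>p[i+1]]
    if f: b.append([u,276+f[-1]])
b=np.array(b); print(b[:,1].round(1))
W=plane(t,b,64); print('B x at mid', np.median(W[:,0]), W[:,:2].mean(0))
a=np.radians(3.05);ux=np.array([np.cos(a),np.sin(a)]);uy=np.array([-ux[1],ux[0]])
def rect(c): return np.array([[*(c+ux*i*62+uy*j*30.5),64] for i,j in((1,1),(1,-1),(-1,-1),(-1,1))])
for cx in(430,431,432,433,434):
    c=np.array([cx,-195.2+(cx-425)*.053]); print(cx,proj(t,rect(c)).round(1).tolist(),proj(s,rect(c)).round(1).tolist())
sc=[[362.5,200.4],[370,194.6],[412.9,202.9],[405,210.8]]
c=np.array([431,-195.]);tc=proj(t,rect(c))
print('tri',tri(t,tc,s,sc).round(1).tolist())
print('scene at z64',plane(s,sc,64).round(1).tolist(), plane(s,sc,64).mean(0))
# filled
a2=np.radians(87);vx=np.array([np.cos(a2),np.sin(a2)]);vy=np.array([-vx[1],vx[0]])
F=np.array([[514.5+i*62*vx[0]+j*30.5*vy[0],74.6+i*62*vx[1]+j*30.5*vy[1],64] for i,j in((1,1),(1,-1),(-1,-1),(-1,1))])
print('F scene',proj(s,F).round(1).tolist())
E
python3 m.py | sed -n '/---/,$p'
```

```text
---
[282.3 282.1 282.  281.9 281.8 281.7 281.6 281.6 281.6 281.8 282. ]
B x at mid 372.63999615698435 [ 372.53200904 -184.38787121]
430 [[434.6, 220.4], [466.0, 219.4], [471.3, 283.8], [439.3, 284.9]] [[361.2, 200.3], [371.7, 192.2], [415.3, 201.3], [405.9, 210.2]]
431 [[434.5, 219.9], [465.9, 218.9], [471.3, 283.2], [439.3, 284.4]] [[360.9, 200.2], [371.4, 192.1], [414.9, 201.2], [405.6, 210.1]]
432 [[434.5, 219.4], [465.9, 218.4], [471.3, 282.7], [439.2, 283.8]] [[360.5, 200.1], [371.1, 192.0], [414.6, 201.1], [405.2, 210.0]]
433 [[434.5, 218.9], [465.8, 217.9], [471.2, 282.2], [439.2, 283.3]] [[360.2, 200.1], [370.7, 191.9], [414.2, 201.0], [404.8, 209.9]]
434 [[434.4, 218.3], [465.8, 217.4], [471.2, 281.6], [439.2, 282.8]] [[359.8, 200.0], [370.4, 191.9], [413.8, 201.0], [404.4, 209.9]]
tri [[489.4, -162.2, 63.7, 4.2], [498.0, -224.1, 55.0, 3.2], [373.6, -229.5, 58.1, 5.0], [368.3, -168.1, 61.7, 1.3]]
scene at z64 [[487.1, -162.4, 64.0], [489.3, -205.3, 64.0], [370.6, -216.3, 64.0], [366.9, -163.5, 64.0]] [ 428.47346903 -186.85423783   64.        ]
F scene [[290.2, 249.7], [269.4, 241.5], [305.6, 220.8], [325.8, 227.6]]
```

Both totes are measured at the z = 64 plane. The triangulated rim heights come out at roughly 55–64, which agrees within the blur of the corners.

| Tote | Centre (mm) | +x direction |
|---|---|---|
| Filled | (514.5, 74.6) | 87° |
| Empty | (432.5, −195) | 3° |

To keep the last joint in range, I grasp with tool x at yaw 183° (twist −162.75°). For the placing I then twist +96° to yaw 87°.

apply_moves --plan '[[[0, 0.03, -0.028, 0, -7], [0, 0.06, -0.056, 0, -14], [0, 0.09, -0.084, 0, -21], [0, 0.12, -0.112, 0, -28], [0, 0.15, -0.14, 0, -35], [0, 0.18, -0.168, 0, -42], [0, 0.21, -0.196, 0, -49], [0, 0.24, -0.224, 0, -56], [0, 0.27, -0.252, 0, -63], [0, 0.3, -0.28, 0, -70], [0, 0.33, -0.31, 0, -77], [0, 0.338, -0.317, 0, -84], [0, 0.338, -0.317, 0, -91], [0, 0.338, -0.317, 0, -98], [0, 0.338, -0.317, 0, -105], [0, 0.338, -0.317, 0, -112], [0, 0.338, -0.317, 0.04, -119], [0, 0.338, -0.317, 0.06, -126], [0, 0.338, -0.317, 0.06, -133], [0, 0.338, -0.317, 0.06, -140]]]' --force 40

```text
t: 2.12
ee_pos: [431.6, -195.0, 242.6]
tcp_rot: [-0.528, -3.094, -0.001]
force: [-0.1, -0.1, -0.0]
opening: 85.2
finger_force: 0.0
```

```bash
cat > go.py <<'E'
import sys; from h import *
def go(x,y,z,yaw):
    st=monitor.state(); R=cv2.Rodrigues(np.array(st['tcp_rot']))[0]
    d=R.T@(np.array([x,y,z])-st['ee_pos']); cy=np.degrees(np.arctan2(R[1,0],R[0,0]))
    print('t',st['t'],'at',st['ee_pos'].round(1),'yaw',cy.round(2),'tilt',R[:,2].round(3),'shift',d.round(1),'twist',round((cy-yaw+180)%360-180,2),'q',st['joint_positions'].round(2),'open',round(st['opening'],1),'F',st['force'].round(1),st['finger_force'])
if __name__=='__main__': go(*map(float,sys.argv[1:5]))
E
python3 go.py 432.5 -194.8 160 183.05
```

```text
t 2.1167 at [ 431.6 -195.   242.6] yaw 160.63 tilt [-0.002  0.001 -1.   ] shift [-1.   0.4 82.6] twist -22.42 q [ 0.86  0.4  -0.64  2.02  0.32  0.83  1.27] open 85.2 F [-0.1 -0.1 -0. ] 0.0
```

apply_moves --plan '[[[0, -0.001, 0, 0, -7], [0, -0.001, 0, 0.02, -14], [0, -0.001, 0, 0.04, -21], [0, -0.001, 0, 0.06, -22.4], [0, -0.001, 0, 0.08, -22.4], [0, -0.001, 0, 0.08, -22.4], [0, -0.001, 0, 0.08, -22.4]]]'

```text
t: 2.7
ee_pos: [433.0, -195.4, 163.6]
tcp_rot: [0.073, -3.139, -0.001]
force: [0.4, 1.1, 0.5]
opening: 85.6
finger_force: 0.0
```

```bash
python3 go.py 432.5 -194.8 100 183.05; python3 - <<'E'
from h import *
a=cam('top')['pixels'][170:320,380:530]; b=cam('scene')['pixels'][130:250,330:450]
o=np.hstack([cv2.resize(x,(400,400),interpolation=cv2.INTER_CUBIC) for x in(a,b)]); cv2.imwrite('pics/pre.png',o[:,:,::-1])
E
```

```text
t 2.7 at [ 433.  -195.4  163.6] yaw -177.33 tilt [-0.002  0.001 -1.   ] shift [ 0.4  0.6 63.6] twist -0.38 q [ 0.84  0.55 -0.64  2.06  0.51  0.69  1.49] open 85.6 F [0.4 1.1 0.5] 0.0
```

View pics/pre.png

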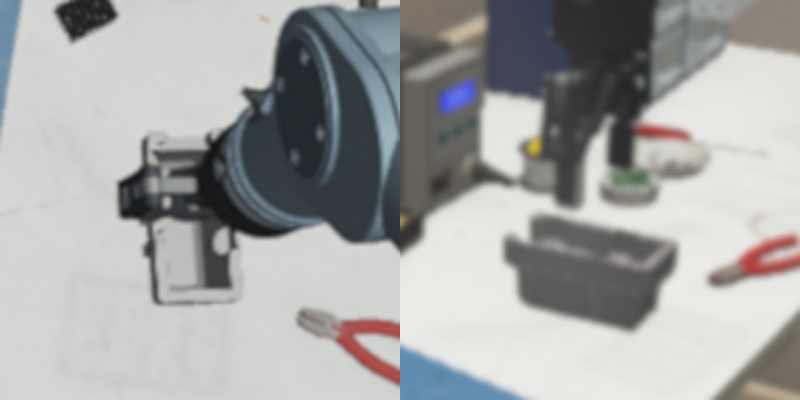

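The gripper straddles the tote at mid-length (top pane, finger at about (150,195)), so I'll descend and close.

apply_moves --plan '[[[0, 0, 0.001, 0.015, 0], [0, 0, 0.001, 0.03, 0], [0, 0, 0.001, 0.045, 0], [0, 0, 0.001, 0.055, 0], [0, 0, 0.001, 0.0625, 0], [0, 0, 0.001, 0.0625, 0], [0, 0, 0.001, 0.0625, 0], [120, 0, 0.001, 0.0625, 0], [180, 0, 0.001, 0.0625, 0], [255, 0, 0.001, 0.0625, 0], [255, 0, 0.001, 0.0625, 0], [255, 0, 0.001, 0.0625, 0], [255, 0, 0.001, 0.0625, 0], [255, 0, 0.001, 0.0625, 0]]]' --force 40

```text
t: 3.97
ee_pos: [433.8, -195.0, 102.3]
tcp_rot: [-0.073, 3.14, -0.002]
force: [-1.3, -0.2, 3.5]
opening: 60.5
finger_force: 41.9
```

```bash
python3 go.py 432.5 -194.8 230 183.05
```

```text
t 3.9667 at [ 433.8 -195.   102.3] yaw -177.34 tilt [ 0.001 -0.001 -1.   ] shift [   1.2    0.2 -127.7] twist -0.39 q [ 0.76  0.66 -0.54  2.08  0.63  0.57  1.39] open 60.5 F [-1.3 -0.2  3.5] 41.916808784008026
```

apply_moves --plan '[[[255, 0, 0, -0.01, 0], [255, 0, 0, -0.03, 0], [255, 0, 0, -0.055, 0], [255, 0, 0, -0.08, 0], [255, 0, 0, -0.105, 0], [255, 0, 0, -0.12, 0], [255, 0, 0, -0.125, 5], [255, 0, 0, -0.125, 10], [255, 0, 0, -0.125, 16], [255, 0, 0, -0.125, 22], [255, 0, 0, -0.125, 28], [255, 0, 0, -0.125, 34], [255, 0, 0, -0.125, 40], [255, 0, 0, -0.125, 46], [255, 0, 0, -0.125, 52], [255, 0, 0, -0.125, 58], [255, 0, 0, -0.125, 64], [255, 0, 0, -0.125, 70], [255, 0, 0, -0.125, 70]]]' --force 50

```text
t: 5.55
ee_pos: [433.2, -194.3, 227.1]
tcp_rot: [1.745, 2.612, 0.0]
force: [0.7, -0.5, -1.6]
opening: 60.1
finger_force: 54.9
```

```bash
python3 go.py 514.5 74.6 227 87
```

```text
t 5.55 at [ 433.2 -194.3  227.1] yaw 112.49 tilt [ 0. -0. -1.] shift [2.173e+02 1.779e+02 1.000e-01] twist 25.49 q [ 0.69  0.39 -0.44  2.04  0.24  0.76  0.5 ] open 60.1 F [ 0.7 -0.5 -1.6] 54.88936498761177
```

apply_moves --plan '[[[255, 0.01, 0.008, 0, 2], [255, 0.03, 0.024, 0, 6], [255, 0.05, 0.041, 0, 10], [255, 0.07, 0.057, 0, 14], [255, 0.09, 0.074, 0, 18], [255, 0.11, 0.09, 0, 22], [255, 0.13, 0.106, 0, 25.5], [255, 0.15, 0.123, 0, 25.5], [255, 0.17, 0.139, 0, 25.5], [255, 0.19, 0.156, 0, 25.5], [255, 0.205, 0.168, 0, 25.5], [255, 0.214, 0.175, 0, 25.5], [255, 0.2173, 0.1779, 0, 25.5], [255, 0.2173, 0.1779, 0, 25.5], [255, 0.2173, 0.1779, 0, 25.5]]]'

```text
t: 6.8
ee_pos: [513.4, 73.1, 226.3]
tcp_rot: [2.276, 2.166, -0.002]
force: [-1.0, -1.0, -0.8]
opening: 60.2
finger_force: 54.9
```

```bash
python3 go.py 514.5 74.6 175 87; python3 - <<'E'
from h import *
a=cam('top')['pixels'][150:270,240:400]; b=cam('scene')['pixels'][140:290,220:370]
cv2.imwrite('pics/top_h.png',a[:,:,::-1])
o=np.hstack([cv2.resize(x,(w,450),interpolation=cv2.INTER_CUBIC) for x,w in((a,350),(b,450))]); 
a=cv2.resize(a,(400,300),interpolation=cv2.INTER_CUBIC);b=cv2.resize(b,(400,400),interpolation=cv2.INTER_CUBIC)
o=np.hstack([np.vstack([a,0*a[:100]]),b])
cv2.imwrite('pics/hov.png',o[:,:,::-1])
E
```

```text
t 6.8 at [513.4  73.1 226.3] yaw 87.16 tilt [-0.001 -0.001 -1.   ] shift [ 1.6  1.1 51.3] twist 0.16 q [ 0.09  0.45 -0.4   1.93  0.24  0.81 -0.49] open 60.2 F [-1.  -1.  -0.8] 54.89280939102173
```

View pics/hov.png

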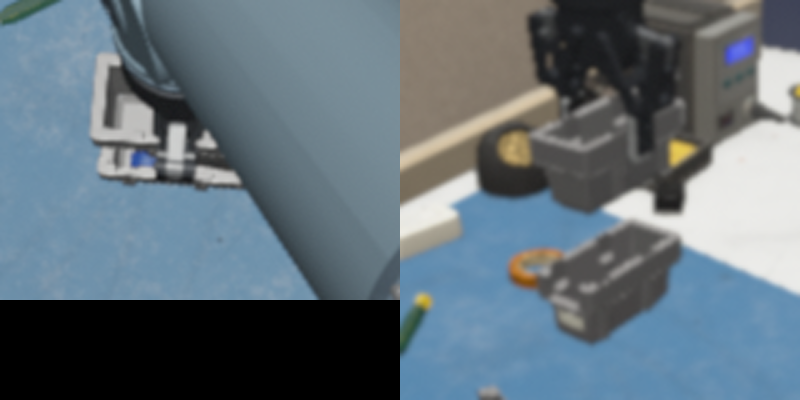

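The held tote's closed end points to image left (+y), over the filled tote's scooped end, as wanted. I'll measure where its left edge and visible corners lie relative to the TCP.

```bash
python3 - <<'E'
from h import *
t=cam('top'); hsv=cv2.cvtColor(t['pixels'],cv2.COLOR_RGB2HSV)
S=cv2.GaussianBlur(hsv[...,1],(3,3),0).astype(float)
st=monitor.state(); zr=64+st['ee_pos'][2]-102.3
def left(v): 
    p=S[v,262:300]; i=np.where((p[:-1]>=85)&(p[1:]<85))[0]
    return 262+i[0]+(p[i[0]]-85)/(p[i[0]]-p[i[0]+1]) if len(i) else np.nan
E=np.array([[left(v),v] for v in range(176,204)]);F=np.array([[left(v),v] for v in range(210,220)])
we=plane(t,E,zr);wf=plane(t,F,64)
print('rim z',zr); print(we[::4,:2].round(1).tolist()); print(wf[:,:2].round(1).tolist())
l=cv2.fitLine(we[:,:2].astype(np.float32),cv2.DIST_HUBER,0,.1,.1).ravel();print('held closed edge dir',np.degrees(np.arctan2(l[1],l[0])))
n=np.array([np.cos(np.radians(87)),np.sin(np.radians(87))])
print('held end along axis minus TCP',np.median((we[:,:2]-st['ee_pos'][:2])@n),'filled end minus centre',np.median((wf[:,:2]-[514.5,74.6])@n))
# transverse: top edge (far rim side) and lower rim edge of held tote
for u in (280,283,286): 
    c=S[160:215,u]; print(u,c[5:20].astype(int),c[38:55].astype(int))
E
```

```text
rim z 188.00025559646514
[[nan, nan], [nan, nan], [nan, nan], [nan, nan], [nan, nan], [nan, nan], [491.9, 144.8]]
[[503.4, 165.5], [501.4, 164.9], [499.5, 162.9], [497.8, 154.3], [495.8, 153.6], [493.9, 153.2], [491.9, 152.2], [490.0, 152.1], [488.1, 150.2], [486.2, 148.8]]
held closed edge dir 0.0
held end along axis minus TCP nan filled end minus centre 77.66442922381327
280 [75 76 77 78 74 58 31 11  4  3  3  3  3  2  2] [ 3  3  3  3  3  3  3  3  6 16 29 33 31 26 17 10  6]
283 [73 75 72 69 63 46 20  5  3  3  2  3  3  3  3] [2 1 2 3 3 2 3 3 3 4 3 3 3 3 3 3 3]
286 [62 63 64 66 66 53 26  7  3  3  3  2  3  3  3] [2 2 2 2 3 3 3 3 3 3 3 3 3 2 1 1 1]
```

```bash
python3 - <<'E'
from h import *
t=cam('top'); hsv=cv2.cvtColor(t['pixels'],cv2.COLOR_RGB2HSV)
S=cv2.GaussianBlur(hsv[...,1],(3,3),0).astype(float)
st=monitor.state(); zr=64+st['ee_pos'][2]-102.3
def fall(p,lv=42):
    i=np.where((p[:-1]>=lv)&(p[1:]<lv))[0]; return i[0]+(p[i[0]]-lv)/(p[i[0]]-p[i[0]+1]) if len(i) else np.nan
E=np.array([[262+fall(S[v,262:300]),v] for v in range(178,202)]);F=np.array([[262+fall(S[v,262:300]),v] for v in range(212,219)])
T=np.array([[u,162+fall(S[162:190,u])] for u in range(282,288)])
we,wf,wt=plane(t,E,zr)[:,:2],plane(t,F,64)[:,:2],plane(t,T,zr)[:,:2]
a=np.radians(87);n=np.array([np.cos(a),np.sin(a)]);m=np.array([n[1],-n[0]]);P=st['ee_pos'][:2]
l=cv2.fitLine(we.astype(np.float32),cv2.DIST_HUBER,0,.1,.1).ravel()
print('edge dir',np.degrees(np.arctan2(l[1],l[0])),'axial',np.percentile((we-P)@n,[10,50,90]),'filled',((wf-[514.5,74.6])@n).round(1))
print('far side transverse from TCP',((wt-P)@m).round(1), T[:,1])
E
```

```text
edge dir -2.876617 axial [60.90835354 61.07967472 61.31979341] filled [61.6 62.2 62.5 62.6 62.6 62.3 61.7]
far side transverse from TCP [28.1 28.2 28.3 28.3 28.2 28.2] [170.15384615 170.15384615 170.16       170.26923077 170.38461538
 170.47619048]
```

The camera puts the held tote's centre about 1.2 mm toward −y and 2.6 mm toward −x of the TCP. The gripper self-centres across the width, so the x part is camera bias, and the filled tote must carry it too. Aligning the two in the camera gives a TCP target of (517.1, 75.7). I'll go to just above the rim first.

```bash
python3 go.py 517.1 75.7 176 87
```

```text
t 7.0 at [513.5  73.1 226.3] yaw 87.08 tilt [-0.    -0.001 -1.   ] shift [ 2.8  3.5 50.3] twist 0.08 q [ 0.09  0.45 -0.4   1.93  0.24  0.8  -0.49] open 60.4 F [ 0.2 -0.4 -0.7] 54.89265114068985
```

apply_moves --plan '[[[255, 0.0028, 0.0035, 0.01, 0], [255, 0.0028, 0.0035, 0.02, 0], [255, 0.0028, 0.0035, 0.03, 0], [255, 0.0028, 0.0035, 0.04, 0], [255, 0.0028, 0.0035, 0.047, 0], [255, 0.0028, 0.0035, 0.05, 0], [255, 0.0028, 0.0035, 0.05, 0], [255, 0.0028, 0.0035, 0.05, 0]]]'

```text
t: 7.67
ee_pos: [517.4, 77.2, 176.3]
tcp_rot: [-2.275, -2.166, 0.0]
force: [0.6, -1.0, -0.6]
opening: 60.5
finger_force: 54.9
```

```bash
python3 go.py 517.1 75.7 159 87; python3 - <<'E'
from h import *
b=cam('scene')['pixels'][170:280,240:360]; a=cam('top')['pixels'][160:250,260:350]
o=np.hstack([cv2.resize(x,(400,400),interpolation=cv2.INTER_CUBIC) for x in(a,b)]); cv2.imwrite('pics/h2.png',o[:,:,::-1])
E
```

```text
t 7.6667 at [517.4  77.2 176.3] yaw 87.18 tilt [-0. -0. -1.] shift [-1.5 -0.2 17.3] twist 0.18 q [ 0.06  0.54 -0.37  1.95  0.29  0.71 -0.54] open 60.5 F [ 0.6 -1.  -0.6] 54.90022346377373
```

View pics/h2.png

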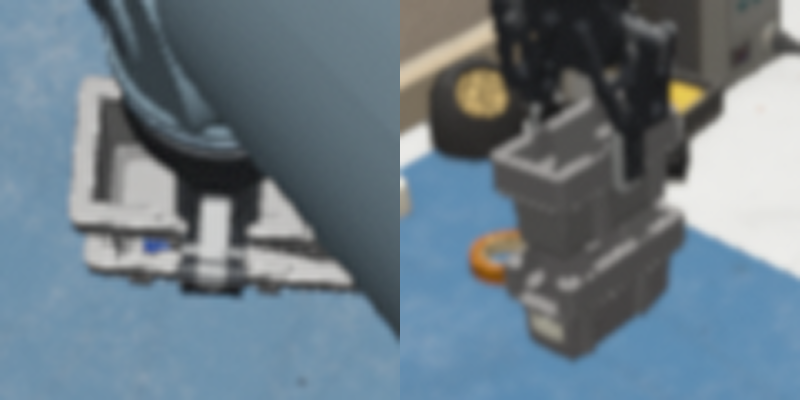

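It looks square over the filled tote, so I'll lower gently with a small correction.

apply_moves --plan '[[[255, -0.001, 0, 0.003, 0], [255, -0.001, 0, 0.006, 0], [255, -0.001, 0, 0.009, 0], [255, -0.001, 0, 0.011, 0], [255, -0.001, 0, 0.013, 0], [255, -0.001, 0, 0.0145, 0], [255, -0.001, 0, 0.0155, 0], [255, -0.001, 0, 0.0155, 0]]]'

```text
t: 8.43
ee_pos: [517.5, 76.1, 161.0]
tcp_rot: [2.275, 2.166, 0.0]
force: [-0.1, -0.5, 1.7]
opening: 60.2
finger_force: 55.0
```

```bash
python3 go.py 517.1 75.7 158 87
```

```text
t 8.4333 at [517.5  76.1 161. ] yaw 87.17 tilt [ 0. -0. -1.] shift [-0.4 -0.4  3. ] twist 0.17 q [ 0.05  0.56 -0.36  1.96  0.3   0.68 -0.55] open 60.2 F [-0.1 -0.5  1.7] 55.031529664993286
```

apply_moves --plan '[[[255, 0, 0, 0.001, 0], [255, 0, 0, 0.002, 0], [255, 0, 0, 0.003, 0], [255, 0, 0, 0.0035, 0], [255, 0, 0, 0.0035, 0]]]'

```text
t: 8.85
ee_pos: [518.2, 76.3, 160.6]
tcp_rot: [2.274, 2.164, 0.001]
force: [-7.2, -3.6, 33.8]
opening: 60.2
finger_force: 59.3
```

```bash
python3 go.py 517.1 75.7 158 87
```

```text
t 8.85 at [518.2  76.3 160.6] yaw 87.16 tilt [ 0.002 -0.001 -1.   ] shift [-0.7 -1.1  2.6] twist 0.16 q [ 0.05  0.56 -0.36  1.96  0.31  0.67 -0.55] open 60.2 F [-7.2 -3.6 33.8] 59.34974044561386
```

Contact came 2–3 mm early with a sideways force toward −x, so the tote may be sitting about 3 mm too far in +x. I'll back off slightly, shift −x (tool −y is world −x here, to be checked) and retry.

apply_moves --plan '[[[255, 0, 0, -0.002, 0], [255, 0, 0, -0.005, 0], [255, 0, -0.001, -0.005, 0], [255, 0, -0.002, -0.005, 0], [255, 0, -0.003, -0.005, 0], [255, 0, -0.003, -0.005, 0]]]'

```text
t: 9.35
ee_pos: [513.8, 76.2, 161.9]
tcp_rot: [-2.275, -2.166, 0.001]
force: [0.8, -0.5, -1.6]
opening: 60.1
finger_force: 54.9
```

```bash
python3 go.py 514.5 75.3 158 87;  python3 - <<'E'
from h import *
t=cam('top'); hsv=cv2.cvtColor(t['pixels'],cv2.COLOR_RGB2HSV)
S=cv2.GaussianBlur(hsv[...,1],(3,3),0).astype(float)
st=monitor.state(); zr=64+st['ee_pos'][2]-102.3
def fall(p,lv=42):
    i=np.where((p[:-1]>=lv)&(p[1:]<lv))[0]; return i[0]+(p[i[0]]-lv)/(p[i[0]]-p[i[0]+1]) if len(i) else np.nan
E=np.array([[262+fall(S[v,262:300]),v] for v in range(182,206)]);F=np.array([[262+fall(S[v,262:300]),v] for v in range(214,219)])
T=np.array([[u,162+fall(S[162:200,u])] for u in range(282,288)])
G=np.array([[u,240-fall(S[240:212:-1,u])] for u in range(282,300)])
we,wf,wt=plane(t,E,zr)[:,:2],plane(t,F,64)[:,:2],plane(t,T,zr)[:,:2]
a=np.radians(87);n=np.array([np.cos(a),np.sin(a)]);m=np.array([n[1],-n[0]]);P=st['ee_pos'][:2]; f0=np.array([514.5,74.6])
print('axial held',np.nanmedian((we-P)@n),'filled',((wf-f0)@n).round(1)); print('far side from TCP',((wt-P)@m).round(1)); print('filled near side (rim or lower)',((plane(t,G,64)[:,:2]-f0)@m).round(1))
E
```

```text
t 9.35 at [513.8  76.2 161.9] yaw 87.18 tilt [-0.001 -0.    -1.   ] shift [-0.9  0.8  3.9] twist 0.18 q [ 0.05  0.56 -0.36  1.96  0.3   0.67 -0.55] open 60.1 F [ 0.8 -0.5 -1.6] 54.92001190781593
axial held 61.504295412195894 filled [65.  63.1 62.3 62.2 61.7]
far side from TCP [27.6 27.8 28.  28.  27.7 26.8]
filled near side (rim or lower) [-34.1 -34.2 -34.5 -34.7 -34.8 -34.8 -35.2 -36.4 -37.1 -37.3 -37.2 -36.6
 -35.5 -34.8 -34.6 -34.6 -34.6 -35.3]
```

Test the descent here and compare the contact height.

apply_moves --plan '[[[255, 0, 0, 0.001, 0], [255, 0, 0, 0.002, 0], [255, 0, 0, 0.003, 0], [255, 0, 0, 0.004, 0], [255, 0, 0, 0.004, 0]]]'

```text
t: 9.82
ee_pos: [515.1, 76.4, 160.6]
tcp_rot: [2.275, 2.165, 0.001]
force: [-7.0, -2.8, 25.6]
opening: 60.0
finger_force: 58.2
```

```bash
python3 go.py 514.5 75.3 158 87
```

```text
t 9.8167 at [515.1  76.4 160.6] yaw 87.16 tilt [ 0.001 -0.001 -1.   ] shift [-1.1 -0.5  2.6] twist 0.16 q [ 0.05  0.56 -0.36  1.96  0.3   0.67 -0.55] open 60.0 F [-7.  -2.8 25.6] 58.17096367478371
```

The contact height is the same (160.6) 3 mm apart, so this is a flat contact: ribs on rim, not a wedge. I'll ease the load and release, then look.

apply_moves --plan '[[[255, 0, 0, -0.002, 0], [255, 0, 0.001, -0.0025, 0], [255, 0, 0.001, -0.0025, 0], [160, 0, 0.001, -0.0025, 0], [100, 0, 0.001, -0.0025, 0], [50, 0, 0.001, -0.0025, 0], [0, 0, 0.001, -0.0025, 0], [0, 0, 0.001, -0.0025, 0], [0, 0, 0.001, -0.0025, 0], [0, 0, 0.001, -0.0025, 0], [0, 0, 0.001, -0.0025, 0]]]'

```text
t: 10.73
ee_pos: [515.2, 76.2, 160.8]
tcp_rot: [-2.275, -2.166, 0.0]
force: [0.4, -0.7, -0.0]
opening: 85.2
finger_force: 0.0
```

```bash
python3 go.py 516 76 260 87
```

```text
t 10.7333 at [515.2  76.2 160.8] yaw 87.17 tilt [-0.  0. -1.] shift [ -0.2   0.8 -99.2] twist 0.17 q [ 0.05  0.56 -0.36  1.96  0.3   0.67 -0.55] open 85.2 F [ 0.4 -0.7 -0. ] 0.0
```

apply_moves --plan '[[[0, 0, 0, -0.01, 0], [0, 0, 0, -0.03, 0], [0, 0, 0, -0.06, 0], [0, 0, 0, -0.09, 0], [0, -0.03, 0, -0.11, 0], [0, -0.06, 0, -0.12, 0], [0, -0.1, 0, -0.12, 0], [0, -0.14, 0, -0.12, 0], [0, -0.18, 0, -0.12, 0], [0, -0.22, 0, -0.12, 0], [0, -0.26, 0, -0.12, 0], [0, -0.3, 0, -0.12, 0], [0, -0.33, 0, -0.12, 0], [0, -0.35, 0, -0.12, 0], [0, -0.35, 0, -0.12, 0], [0, -0.35, 0, -0.12, 0]]]'

```text
t: 12.07
ee_pos: [497.6, -274.4, 281.3]
tcp_rot: [2.278, 2.163, 0.0]
force: [0.3, 0.3, -0.3]
opening: 85.0
finger_force: 0.0
```

```bash
python3 - <<'E'
from h import *
t=cam('top');s=cam('scene');print(monitor.state()['t'],monitor.state()['ee_pos'])
hsv=cv2.cvtColor(t['pixels'],cv2.COLOR_RGB2HSV)[170:240,262:362]
m=((hsv[...,1]<60)&(hsv[...,2]>125)).astype(np.uint8)
n,l,st,_=cv2.connectedComponentsWithStats(m);k=1+np.argmax(st[1:,4]);P=np.argwhere(l==k)[:,::-1]+[262.,170]
for z in(98,110,120,130): print(z,cv2.minAreaRect(plane(t,P,z)[:,:2].astype(np.float32)))
b=s['pixels'][170:280,240:360]; a=t['pixels'][160:250,265:355]
o=np.hstack([cv2.resize(x,(400,400),interpolation=cv2.INTER_CUBIC) for x in(a,b)]); cv2.imwrite('pics/fin.png',o[:,:,::-1])
E
```

```text
12.1667 [ 498.29647629 -272.03110813  281.27659748]
98 ((519.0718994140625, 75.66875457763672), (129.47109985351562, 64.2576675415039), 86.89279174804688)
110 ((515.9832153320312, 75.62081909179688), (127.85968017578125, 63.457908630371094), 86.8927993774414)
120 ((513.4093017578125, 75.58089447021484), (126.516845703125, 62.791446685791016), 86.8927993774414)
130 ((510.83544921875, 75.54097747802734), (125.17401123046875, 62.12499237060547), 86.8927993774414)
```

View pics/fin.png

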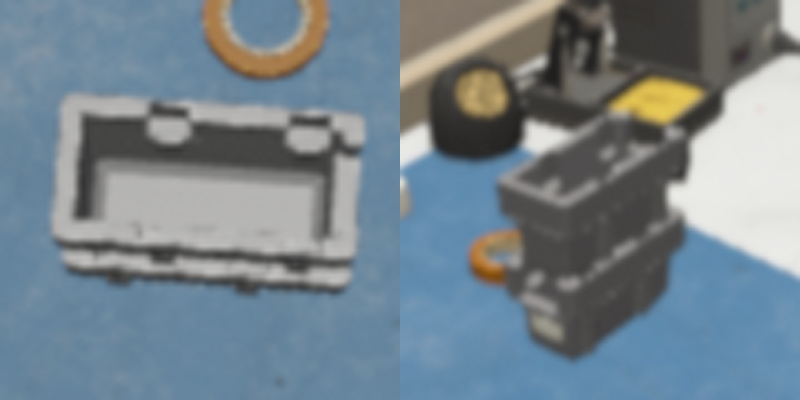

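The final view shows the empty tote stacked level, with its scooped end over the closed end (right end in the top pane). The rim's apparent size matches z ≈ 120, which is 56 up. Its centre is about 1.5 mm off the filled tote's and its yaw is 86.9° against 87°. I'm handing in.

```bash
python3 -c "
from h import *
print(workorder.sign_off())"
```

```text
the job is handed in; nothing more can be done
None
```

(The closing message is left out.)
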